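# Open the tight cream jar braced in the clinic tray

## Robot

A 6-joint arm with a two-finger parallel gripper is mounted at the origin on the work surface. World frame = base frame: x ahead of the robot, y to its left, z up, the work surface at z = 0. Lengths are in m, angles in rad, forces in N, time in s.
With the tool pointing down it reaches from about 0.3 to 0.775 m from the base axis. Payload 14.6 kg.
Tool frame: the origin (TCP) lies between the finger pads; the fingertips stand 8 mm ahead of it and the grasp point (between the pads) lies 11 mm behind it; z points along the fingers, y is the direction in which the jaws open and shut (so a half turn about z gives the same grasp; the last joint's range is limited). The gripper opens to 94 mm and grips with 3 to 60 N. Pads are 16 mm wide; open, the fingers measure 119 mm over their backs; the gripper's body (75 mm by 177 mm) begins 78 mm behind the grasp point.
Start: joints at [-1.29, 0.3, 1.521, -0, 1.321, -0.067], TCP at [0.187, -0.517, 0.213] pointing down, gripper open.
Joint ranges: [-3.03, 3.03], [-0.79, 2.21], [0.23, 2.52], [-1.04, 4.18], [0, 3.07], [-2.55, 2.55]. Speed limits (rad/s): [2.22, 2.22, 2.57, 3.14, 3.14, 3.14].

## Interface

Orientations are given as a unit quaternion [x, y, z, w].
In Python, from station import observe, get_image, job_done gives the robot as it stands.
- The arm moves only by the tool carry_out, never from a script. Its argument "deltas" is a list of rows, each an object of numbers: "x", "y", "z": the shift along the tool's x, y, z in cm; "ax", "ay", "az": the turn, a rotation vector about the tool's x, y, z in rad. A call has 1 to 12 rows; each row is the pose to reach, as a shift and turn from the pose commanded when the call began, along the tool's axes at that moment; what a row does not reach only later rows make up. A row lasts 1/10 s, in which the tool goes at most 50 mm and 8.59 degrees, less where a joint would pass 70% of its speed; a pose out of reach is approached as far as the arm can. A call with a gripper value outside its range is refused whole. "fingers" is the finger opening in cm, from 0 to 9.4, set as the call begins (left out, the last holds). The fingers move at their own pace and stop on an object; "grip_force" is the grip in N (left out, the last holds). Time passes only in rows, so rows that repeat a pose let the fingers close. It gives the time, the measured TCP pose, the force and the opening at its end, in the units of the state.
- observe(): the state, without advancing time (a new reading comes with each control period).
- get_image(name): name is "side" or "top"; returns a dict with "image" (400x640x3 uint8, red, green, blue), "intrinsics" (3x3 intrinsics, pixels), "origin" and "orientation" of the camera in the world. Camera axes: x right, y down, z forward; pixel columns grow to the right and rows downward; lengths in m; the calibration is good to about 2 mm. A picture is of the moment at which its call begins. There is no depth.
- job_done(): hands the job in, once; it reports no verdict.
The state is a dict: "time": time; "joint_pos": joint angles; "joint_vel": joint speeds; "tau": joint torques, N m; "ee_pos": TCP position; "tcp_rot": TCP orientation; "ft_force": force on the tool from outside, world axes, zero at the start; "ft_torque": the same for the moment, N m; "finger_gap": finger opening in m.
Only numpy, scipy, OpenCV 4.12 (cv2) and the standard library are available. Lean on these libraries where they do the work, as an engineer would, in place of code of your own. Each camera call takes 0.05 s, during which the arm holds its last target. There are 200 camera calls.

## Task

Stand the square amber jar, still shut, on the floor of the snug square compartment of the blue tray, which braces it against turning, and there unscrew its tight lid until the thread lets go. Then lift the lid straight up off the jar and finish while still holding it: gripped, level and still, its lower edge about two centimetres above the mouth, without ever carrying it away from over the jar, and with the jar still standing fully down in its compartment. Do not disturb the round jar or the things in the tray.

Things in the scene. Friction and masses are not known exactly. Their poses are not given: they have to be found in the camera images.
- jar_center (a point): The square jar: amber glass, square body 56 x 56 mm, 42 mm high, round neck (rim 66 mm above the foot), white ribbed screw lid; 80 mm high in all, 0.2 to 0.36 kg. Stands loose and upright on the counter. This point: centre of the square body, 21 mm above the foot; z up, x and y square to its flat sides. The round jar has the same glass and lid; only the body's shape differs.
- jar_mouth (a point): The centre of the square jar's rim (the mouth), 66 mm above its foot and 45 mm above jar_center; z up.
- lid_center (a point): Centre of the square jar's lid: 54 mm diameter, 29 mm high, 60 g; shut, 66 mm above the foot, x along jar_center's x, lower edge 10 mm above the body's shoulder. Unscrews counter-clockwise from above. Tight: 0.5 N m over the first 15 degrees, more if pressed; climbs 2 mm, free 60 degrees round the jar, lifts off up to 105. Until free, lifting it lifts the jar: carry the jar by the shut lid.
- bay_floor (a point): Centre of the floor of the tray's square compartment, 6 mm above the counter: 60 x 60 mm between walls, so 2 mm of play round the jar, which can turn only some 4 degrees; x and y square to its walls. It is the middle one of a column of three along the tray's +y long side (the others are 113 x 60). Dividers 8 mm thick, tops sloped, 30 mm above the counter; tray rim 37 mm.
- tray: The blue moulded instrument tray, 310 (x) x 200 (y) x 34 mm, on a black non-slip mat (350 x 240 x 2 mm); it does not move. Origin at the centre of the underside of the mat; x along its long side. The square compartment's centre lies 66 mm towards its y.
- round_jar_center (a point): Bystander: the round jar, same amber glass and same white lid, round body of 56 mm diameter, 80 mm high, standing loose on the counter. This point is 40 mm above its foot. Leave it where it is.
- vial_a: Bystander: amber glass vial, 22 mm in diameter, 40 mm high, standing in the end compartment of the tray's column. Origin at the centre of its foot.
- vial_b: Bystander: clear glass vial, 22 mm in diameter, 40 mm high, standing beside vial_a. Origin at the centre of its foot.
- syringe: Bystander: capped syringe, 158 mm long, lying in the long bay of the tray, up to 21 mm high. Origin under its middle, x along it.
Things that resemble listed ones, but are neither listed nor needed, are in the scene too. What is shaped like the part that bears lid_center but brown or red is not meant.

How it is judged:
On the way, in this order (a step that is already met when the one before it is completed fails the run):
1. the square jar stands fully down in the square compartment, its lid still shut (z of jar_center in the frame of bay_floor below 0.025 m and horizontal distance between jar_center and bay_floor below 0.007 m and angle between jar_center's own z axis and vertical below 0.1 rad and z of lid_center in the frame of jar_mouth below 0.0017 m and angle between the x axis of lid_center and the x axis of jar_center, either way round below 0.3 rad), for 0.2 s.
2. with the jar still down in the compartment, the lid is off its thread and rising from the neck (z of jar_center in the frame of bay_floor below 0.025 m and horizontal distance between jar_center and bay_floor below 0.007 m and angle between jar_center's own z axis and vertical below 0.1 rad and z of lid_center in the frame of jar_mouth above 0.0085 m), for 0.1 s.
At the end, for the whole second after the job is handed in: Jar down in the square compartment (within 4 mm of floor height, 7 mm of centre, 0.1 rad of upright); lid gripped in the fingers, touching neither jar nor tray, level within 0.2 rad, within 15 mm of the jar's axis, lower edge 5 to 40 mm above the rim, still (z of jar_center in the frame of bay_floor below 0.025 m and horizontal distance between jar_center and bay_floor below 0.007 m and angle between jar_center's own z axis and vertical below 0.1 rad and z of lid_center in the frame of jar_mouth between 0.0195 and 0.0545 m and horizontal distance between lid_center and jar_mouth below 0.015 m and angle between lid_center's own z axis and vertical below 0.2 rad and contact force between lid and the fingers above 2 N and contact force between lid and jar below 0.2 N and contact force between lid and tray below 0.2 N and linear speed of each of lid, jar below 0.03 m/s); the arm keeps its last pose, push and grip.
It fails at once if the lid is carried away from over the jar (more than 100 mm from the mouth) (distance between lid_center and jar_mouth above 0.1 m).
It fails at once if the jar is tipped over (angle between jar_center's own z axis and vertical above 0.5 rad).
It fails at once if a bystander is disturbed (moved more than 25 mm) (distance of any of round_jar_center, vial_a, vial_b, syringe from where it was at the start of the episode above 0.025 m).
It also fails if it takes over 45 s, if anything falls off the work surface, if the arm or the gripper's body presses on something with over 40 N, if the wrist force passes 120 N, or if a joint passes its speed limit or range.

## Working session

There is one attempt and no reset: what is moved stays moved. The work goes in short steps, Python scripts to look and compute and a tool call to move; the robot and the scene stay as the last step left them, time stands still between calls to the robot, and variables do not carry over. Pictures are saved under pics/ and viewed, about 8 in all and at most 12, crops included, and the job is handed in when it is done.

Besides the shell and the picture viewer there is one more tool, called after ">>>" as name(argument=value, ...), one argument or row to a line, values as JSON. carry_out: Moves the arm, as the interface text tells. Its arguments: {"type":"object","properties":{"deltas":{"type":"array"},"fingers":{"type":"number"},"grip_force":{"type":"number"}},"required":["deltas"]}

```bash
mkdir -p pics; ls
python3 - <<'E'
from station import observe,get_image
import cv2,numpy as np
for n in("top","side"):
    d=get_image(n); cv2.imwrite(f"pics/{n}0.png",d["image"][:,:,::-1]); print(n,np.array(d["intrinsics"]).tolist(),d["origin"],d["orientation"])
print(observe())
E
```

```text
pics
top [[469.50744380438874, 0.0, 319.4806231405947], [0.0, 469.50744380438874, 204.45860053648482], [0.0, 0.0, 1.0]] [0.47796179 0.02611944 1.18109837] [ 0.71090226 -0.70250757  0.02346013 -0.02346729]
side [[372.6073114864383, 0.0, 318.3524033253926], [0.0, 372.6073114864383, 195.32838103655686], [0.0, 0.0, 1.0]] [ 0.29518666 -0.4913215   0.53133543] [ 0.8758096  -0.20728082  0.09057359 -0.42636678]
{'time': 0.1, 'joint_pos': array([-1.28961625e+00,  3.00417259e-01,  1.52148738e+00, -1.43417310e-05,
        1.32072050e+00, -6.65967446e-02]), 'joint_vel': array([ 0.00017917, -0.00189885,  0.00037562,  0.00209076,  0.00031988,
        0.00047435]), 'tau': array([ 1.41501573e-04, -5.32649410e+01, -3.53284085e+01,  7.09344330e-02,
        2.35522381e-02, -6.52036351e-05]), 'ee_pos': array([ 0.18737889, -0.51686238,  0.2129555 ]), 'tcp_rot': array([ 9.84919029e-01,  1.73015146e-01, -6.21894758e-05, -5.12532134e-04]), 'ft_force': array([-0.36669011,  0.77411515,  0.04018052]), 'ft_torque': array([-0.02180947,  0.01323887,  0.00942729]), 'finger_gap': 0.09388885177271977}
```

View pics/top0.png

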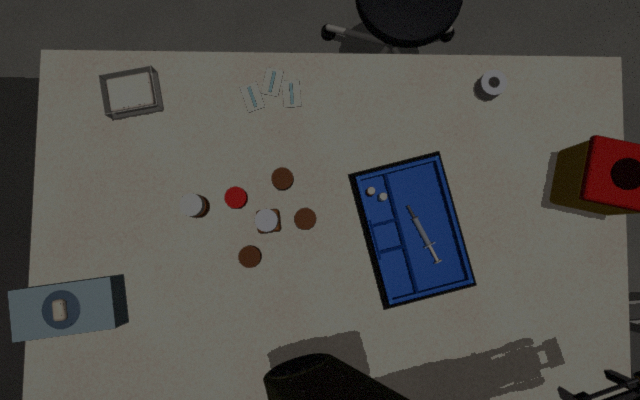

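View pics/side0.png

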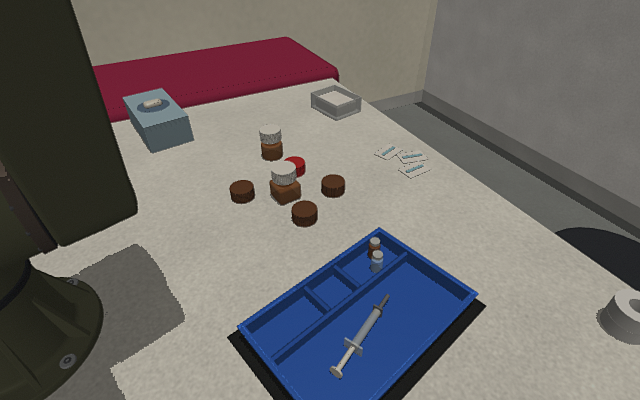

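```bash
cat > h.py <<'E'
import cv2,numpy as np
from scipy.spatial.transform import Rotation as R
from station import observe,get_image
class Cam:
    def __init__(s,n):
        d=get_image(n); s.im=np.array(d["image"]); s.K=np.array(d["intrinsics"]); s.o=np.array(d["origin"]); s.R=R.from_quat(d["orientation"]).as_matrix()
    def ray(s,uv,z):
        uv=np.atleast_2d(uv).astype(float); d=np.c_[uv,np.ones(len(uv))]@np.linalg.inv(s.K).T@s.R.T
        return s.o+d*((z-s.o[2])/d[:,2])[:,None]
    def proj(s,p):
        c=(np.atleast_2d(p)-s.o)@s.R@s.K.T; return c[:,:2]/c[:,2:]
    def hsv(s): return cv2.cvtColor(s.im,cv2.COLOR_RGB2HSV)
def big(m,near=None):
    cs,_=cv2.findContours(m.astype(np.uint8),cv2.RETR_EXTERNAL,cv2.CHAIN_APPROX_NONE)
    if near is not None: cs=[c for c in cs if cv2.contourArea(c)>20 and np.hypot(*(c[:,0].mean(0)-near))<25]
    return max(cs,key=cv2.contourArea)[:,0]
E
python3 - <<'E'
from h import *
T=Cam("top");S=Cam("side")
# tray
for c,z in((T,.036),):
    h=c.hsv(); m=(h[...,0]>100)&(h[...,0]<125)&(h[...,1]>150)&(h[...,2]>40)
    k=big(m); p=c.ray(k,z)[:,:2].astype(np.float32); r=cv2.minAreaRect(p*1000); print("tray",r, cv2.boxPoints(r).tolist())
# lid
for c,n,nears in((T,"top",[(267,221),(195,206)]),(S,"side",[(284,173),(270,134)])):
    h=c.hsv()
    for q in nears:
        x=h[int(q[1]),int(q[0])]; print(n,q,"hsv",x,"px",c.im[int(q[1]),int(q[0])])
        m=(h[...,1]<70)&(h[...,2]>115)
        try:
            k=big(m,q); p=c.ray(k,.08); print(len(k),k.min(0),k.max(0),"mean@80",cv2.minAreaRect((p[:,:2]*1000).astype(np.float32)))
        except Exception as e: print(e)
a=cv2.resize(T.im[190:250,235:300],None,fx=6,fy=6,interpolation=cv2.INTER_CUBIC)
b=cv2.resize(S.im[155:210,255:320],None,fx=6,fy=6,interpolation=cv2.INTER_CUBIC)
t=cv2.resize(T.im[145:315,340:480],None,fx=2.8,fy=2.8,interpolation=cv2.INTER_CUBIC)
C=np.zeros((720,800,3),np.uint8); C[:360,:390]=a; C[370:700,:390]=b; C[:476,400:792]=t
cv2.imwrite("pics/crop.png",cv2.convertScaleAbs(C[:,:,::-1],alpha=1.6)[:600] if 0 else cv2.resize(cv2.convertScaleAbs(C[:,:,::-1],alpha=1.6),(666,600)))
E
```

```text
tray ((497.3744812011719, -203.92330932617188), (322.08074951171875, 212.53271484375), 15.256620407104492) [[314.04644775390625, -143.77870178222656], [369.972900390625, -348.82110595703125], [680.7025146484375, -264.06793212890625], [624.7760620117188, -59.0255126953125]]
top (267, 221) hsv [120   5 110] px [108 108 110]
max() iterable argument is empty
top (195, 206) hsv [ 45   5 112] px [111 112 110]
max() iterable argument is empty
side (284, 173) hsv [ 21  24 177] px [177 172 160]
max() iterable argument is empty
side (270, 134) hsv [ 20  20 114] px [114 111 105]
max() iterable argument is empty
```

View pics/crop.png

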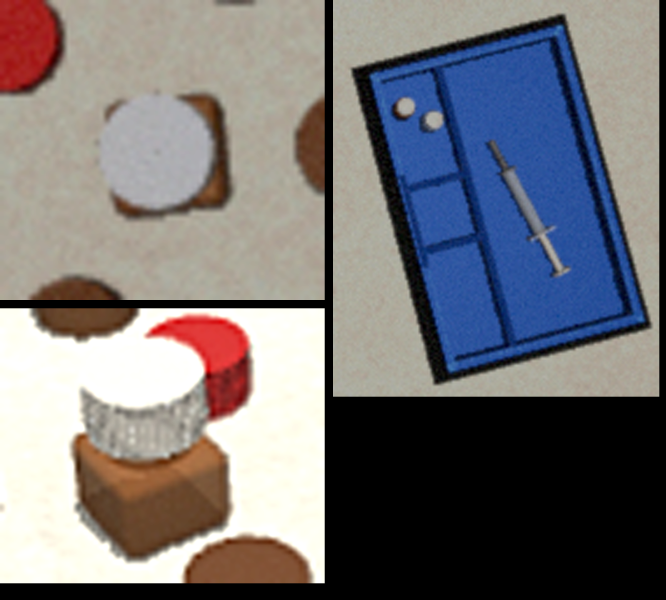

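```bash
cat >> h.py <<'E'
def fitsides(p,rect,lo=.12):
    """refine a minAreaRect: fit a line to the points near each side; returns 4 (point,dir deg)"""
    b=cv2.boxPoints(rect); out=[]
    for i in range(4):
        a,e=b[i],b[(i+1)%4]; L=np.linalg.norm(e-a); d=(e-a)/L; n=np.array([-d[1],d[0]])
        s=(p-a)@d; t=(p-a)@n; k=(s>lo*L)&(s<(1-lo)*L)&(abs(t)<9)
        vx,vy,x,y=cv2.fitLine(p[k].astype(np.float32),cv2.DIST_HUBER,0,.01,.01).ravel(); out.append((x,y,np.degrees(np.arctan2(vy,vx))%180,L,int(k.sum())))
    return np.array(out)
E
python3 - <<'E'
from h import *
T=Cam("top");S=Cam("side"); np.set_printoptions(precision=2,suppress=True)
print("nadir ground", T.proj([T.o[0],T.o[1],0]))
h=T.hsv(); print("mat",h[290,384],h[185,353],"tray",h[230,420],h[170,380])
hs=h[290,385]
for v in (60,80):
    m=(h[...,0]>100)&(h[...,0]<125)&(h[...,1]>150)&(h[...,2]>v)
    k=big(m); p=T.ray(k,.036)[:,:2]*1000; r=cv2.minAreaRect(p.astype(np.float32)); print(v,r); print(fitsides(p,r))
# mat+tray outer at z=.002
m=((h[...,2]<45)|((h[...,1]>150)&(h[...,0]>100)&(h[...,0]<125)));k=big(m,(412,230));p=T.ray(k,.002)[:,:2]*1000; r=cv2.minAreaRect(p.astype(np.float32)); print("mat",r); print(fitsides(p,r))
# lids: low saturation, cool against counter
lab=cv2.cvtColor(T.im,cv2.COLOR_RGB2LAB).astype(int)
print("counter",lab[240,320],"lid",lab[221,267],"body",lab[227,279])
for q in((267,221),(196,206)):
    mm=np.zeros(h.shape[:2],bool); mm[q[1]-20:q[1]+20,q[0]-20:q[0]+20]=1
    m=mm&(abs(lab[...,2]-128)<4)&(h[...,2]>80); k=big(cv2.morphologyEx(m.astype(np.uint8),cv2.MORPH_OPEN,np.ones((3,3))),q)
    p=T.ray(k,.08)[:,:2]*1000; print("lid",q,cv2.minEnclosingCircle(p.astype(np.float32)),cv2.fitEllipse(p.astype(np.float32)),cv2.fitEllipse(k))
# body in top
mm=np.zeros(h.shape[:2],bool); mm[204:238,252:284]=1
m=mm&(h[...,1]>90); ys,xs=np.nonzero(m); print("body bbox",xs.min(),xs.max(),ys.min(),ys.max())
for y in range(ys.min(),ys.max()+1): print(y,"".join("#" if a else "." for a in m[y,252:284]))
E
```

```text
nadir ground [[319.3  235.67]]
mat [0 0 5] [  0 170   6] tray [113  25  82] [110 192  53]
60 ((497.1830749511719, -203.86961364746094), (320.13250732421875, 210.23294067382812), 15.232755661010742)
[[ 343.78 -245.58  105.22  210.23   63.  ]
 [ 523.4  -304.45   15.23  320.13   96.  ]
 [ 650.47 -162.92  105.14  210.23   63.  ]
 [ 470.12 -103.58   15.3   320.13   97.  ]]
80 ((505.37066650390625, -230.83653259277344), (292.7283630371094, 116.27983093261719), 15.305033683776855)
[[ 365.3  -268.99  105.09  116.28   35.  ]
 [ 520.26 -285.35   15.35  292.73   89.  ]
 [ 645.02 -192.17  105.47  116.28   35.  ]
 [ 491.01 -176.09   15.14  292.73   88.  ]]
mat ((497.16156005859375, -204.138671875), (348.58306884765625, 239.00498962402344), 15.228702545166016)
[[ 330.34 -249.25  105.33  239.     70.  ]
 [ 527.85 -318.39   15.21  348.58  102.  ]
 [ 664.17 -159.06  105.29  239.     69.  ]
 [ 465.08  -90.53   15.22  348.58  102.  ]]
counter [113 127 134] lid [116 129 127] body [ 31 137 143]
lid (267, 221) ((513.2327880859375, 152.706787109375), 27.318517684936523) ((513.6962890625, 152.4106903076172)
[... 653 characters left out ...]
4 .........................##.....
215 .........................##.....
216 ..........................#.....
217 ..........................##....
218 ...........................#....
219 ...........................#....
220 ...........................#....
221 ...........................#....
222 ...........................#....
223 ..........................##....
224 ..........................##....
225 .........................####...
226 .........................####...
227 ........................#####...
228 .......................######...
229 ......................######....
230 ......##.............#######....
231 ......####.........##...........
232 ........####....................
```

Run:
```python
from h import *
T=Cam("top");S=Cam("side"); np.set_printoptions(precision=1,suppress=True)
def up(c,x0,x1,y0,y1,f=8):
    im=cv2.resize(c.im[y0:y1,x0:x1],None,fx=f,fy=f,interpolation=cv2.INTER_CUBIC); h=cv2.cvtColor(im,cv2.COLOR_RGB2HSV)
    return im,h,lambda p:(np.array(p,float)+.5)/f-.5+[x0,y0]
print("bay px",T.proj([.4799,-.1404,.006]),S.proj([.4799,-.1404,.006]))
L=np.array([513.5,152.5])
im,h,f=up(S,262,310,165,212)
m=((h[...,1]>95)&(h[...,0]<20)).astype(np.uint8); m[:, :]=cv2.morphologyEx(m,cv2.MORPH_OPEN,np.ones((9,9)))
k=big(m); q=f(k); p0=S.ray(q,0)[:,:2]*1000; p=p0-L
# foot outline: lower hull; print radial extent in world
a=np.degrees(np.arctan2(p[:,1],p[:,0])); r=np.hypot(*p.T)
for b in range(-180,180,10):
    s=(a>=b)&(a<b+10)
    if s.any(): print("side",b+5,r[s].max().round(1),end="; ")
print()
im,h,f=up(T,250,290,200,240)
m=((h[...,1]>90)).astype(np.uint8); k=np.vstack([c[:,0] for c in cv2.findContours(m,0,1)[0] if cv2.contourArea(c)>100]); q=f(k)
p=T.ray(q,.0)[:,:2]*1000-L; a=np.degrees(np.arctan2(p[:,1],p[:,0])); r=np.hypot(*p.T)
for b in range(-180,180,10):
    s=(a>=b)&(a<b+10)
    if s.any(): print("top",b+5,r[s].max().round(1),end="; ")
o=np.zeros((400,800,3),np.uint8)
o[:376,:384]=cv2.resize(S.im[165:212,262:310],None,fx=8,fy=8,interpolation=cv2.INTER_CUBIC)
o[:320,400:720]=im
o=cv2.convertScaleAbs(o,alpha=1.5)
# predicted square overlays for a few yaws at foot/shoulder would be a model; draw only axis ticks
cv2.imwrite("pics/jar.png",o[:,:,::-1])
```

```text
bay px [[386.  235.7]] [[330.5 292.5]]
side -175 23.8; side -165 23.9; side -155 25.2; side -145 27.6; side -135 31.5; side -125 32.5; side -115 31.6; side -105 28.8; side -95 26.3; side -85 26.0; side -75 25.9; side -65 27.1; side -55 29.9; side -45 34.3; side -35 35.5; side -25 35.8; side -15 36.2; side -5 38.3; side 5 41.5; side 15 48.2; side 25 55.2; side 35 60.9; side 45 62.6; side 55 47.6; side 65 41.5; side 75 41.3; side 85 46.7; side 95 73.2; side 105 69.0; side 115 52.1; side 125 42.7; side 135 37.0; side 145 33.2; side 155 28.5; side 165 26.2; side 175 24.4; 
top -165 27.0; top -155 28.5; top -145 31.8; top -135 34.1; top -125 34.0; top -115 32.4; top -105 28.4; top -95 27.1; top -85 26.6; top -75 27.1; top -65 28.3; top -55 30.9; top -45 33.9; top -35 35.4; top -25 35.1; top -15 32.8; top 125 37.1; top 135 38.2; top 145 37.4; top 155 34.3;
```

View pics/jar.png

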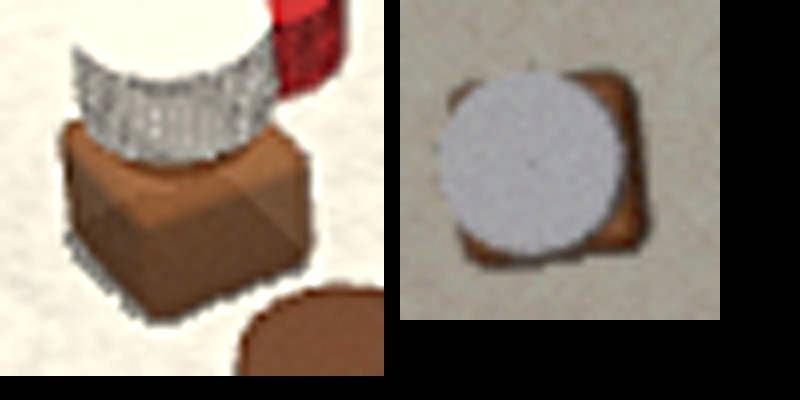

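Run:
```python
from h import *
T=Cam("top");S=Cam("side"); np.set_printoptions(precision=1,suppress=True)
L=np.array([513.5,152.5])
for c,x0,x1,y0,y1,nm in((S,262,310,165,212,"side"),(T,250,290,200,240,"top")):
    im=cv2.resize(c.im[y0:y1,x0:x1],None,fx=8,fy=8,interpolation=cv2.INTER_CUBIC); h=cv2.cvtColor(im,cv2.COLOR_RGB2HSV)
    for th in (80,95,110):
        m=((h[...,1]>th)&(h[...,0]<25)).astype(np.uint8)
        k=np.vstack([q[:,0] for q in cv2.findContours(m,0,1)[0] if cv2.contourArea(q)>100])
        q=(k+.5)/8-.5+[x0,y0]
        for z,cen in((0,-84),(0,-174),(.042,96)):
            if nm=="side" and z: continue
            p=c.ray(q,z)[:,:2]*1000-L; g=np.radians(cen); n=np.array([np.cos(g),np.sin(g)]); t=np.array([-n[1],n[0]])
            s=(abs(p@t)<17)&(p@n>22)&(p@n<33)
            if s.sum()<10: continue
            # outermost per mm-bin
            P=p[s]; b=np.round(P@t); P=np.array([P[b==i][np.argmax(P[b==i]@n)] for i in np.unique(b)])
            vx,vy,x,y=cv2.fitLine(P.astype(np.float32),cv2.DIST_HUBER,0,.01,.01).ravel()
            d=np.array([-vy,vx]); d*=np.sign(d@n); print(nm,th,cen,"normal",np.degrees(np.arctan2(d[1],d[0])).round(1),"dist",(d@[x,y]).round(1),len(P))
```

```text
side 80 -84 normal -82.9 dist 25.9 35
side 80 -174 normal -172.8 dist 23.6 35
side 95 -84 normal -82.3 dist 25.5 35
side 95 -174 normal -172.8 dist 23.3 34
side 110 -84 normal -82.7 dist 25.2 35
side 110 -174 normal -172.7 dist 23.1 35
top 80 -84 normal -82.8 dist 26.2 35
top 80 -174 normal -171.7 dist 26.8 20
top 95 -84 normal -82.7 dist 25.9 35
top 95 -174 normal -172.7 dist 26.6 18
top 110 -84 normal -82.9 dist 25.7 35
top 110 -174 normal -173.1 dist 26.2 15
```

```bash
cat >> h.py <<'E'
def delta(x,y,z,dyaw=0):
    "cm shift in present tool axes to world TCP point (m)"
    s=observe(); M=R.from_quat(s["tcp_rot"]).as_matrix(); 
    return ((np.array([x,y,z])-s["ee_pos"])@M*100).round(2), "psi",np.degrees(np.arctan2(M[1,0],M[0,0])).round(1),"t",round(s["time"],2),s["ee_pos"].round(4),"F",np.round(s["ft_force"],1),"gap",round(s["finger_gap"],4)
E
python3 -c "
from h import *
print(delta(.514,.153,.2))"
```

```text
(array([ 53.54, -51.86,   1.35]), 'psi', np.float64(19.9), 't', 0.5, array([ 0.1875, -0.517 ,  0.2134]), 'F', array([-0.9,  0.4, -0.2]), 'gap', 0.0941)
```

>>> carry_out(
  deltas=[
    {"x": 53.5, "y": -51.9, "z": 1.3},
    {"x": 53.5, "y": -51.9, "z": 1.3},
    {"x": 53.5, "y": -51.9, "z": 1.3},
    {"x": 53.5, "y": -51.9, "z": 1.3},
    {"x": 53.5, "y": -51.9, "z": 1.3},
    {"x": 53.5, "y": -51.9, "z": 1.3},
    {"x": 53.5, "y": -51.9, "z": 1.3},
    {"x": 53.5, "y": -51.9, "z": 1.3},
    {"x": 53.5, "y": -51.9, "z": 1.3},
    {"x": 53.5, "y": -51.9, "z": 1.3},
    {"x": 53.5, "y": -51.9, "z": 1.3},
    {"x": 53.5, "y": -51.9, "z": 1.3},
  ],
  fingers=9.4,
)

```text
schema error: expected keys x, y, z, ax, ay, az
```

```bash
python3 -c "
from h import *
print(delta(.514,.153,.12))"
```

```text
(array([ 53.54, -51.86,   9.35]), 'psi', np.float64(19.9), 't', 0.5, array([ 0.1875, -0.517 ,  0.2134]), 'F', array([-0.9,  0.4, -0.2]), 'gap', 0.0941)
```

>>> carry_out(
  deltas=[
    {"x": 53.5, "y": -51.9, "z": 1.3, "ax": 0, "ay": 0, "az": 0},
    {"x": 53.5, "y": -51.9, "z": 1.3, "ax": 0, "ay": 0, "az": 0},
    {"x": 53.5, "y": -51.9, "z": 1.3, "ax": 0, "ay": 0, "az": 0},
    {"x": 53.5, "y": -51.9, "z": 1.3, "ax": 0, "ay": 0, "az": 0},
    {"x": 53.5, "y": -51.9, "z": 1.3, "ax": 0, "ay": 0, "az": 0},
    {"x": 53.5, "y": -51.9, "z": 1.3, "ax": 0, "ay": 0, "az": 0},
    {"x": 53.5, "y": -51.9, "z": 1.3, "ax": 0, "ay": 0, "az": 0},
    {"x": 53.5, "y": -51.9, "z": 1.3, "ax": 0, "ay": 0, "az": 0},
    {"x": 53.5, "y": -51.9, "z": 1.3, "ax": 0, "ay": 0, "az": 0},
    {"x": 53.5, "y": -51.9, "z": 1.3, "ax": 0, "ay": 0, "az": 0},
    {"x": 53.5, "y": -51.9, "z": 1.3, "ax": 0, "ay": 0, "az": 0},
    {"x": 53.5, "y": -51.9, "z": 1.3, "ax": 0, "ay": 0, "az": 0},
  ],
  fingers=9.4,
)

```text
time: 1.7
ee_pos: [0.4504, 0.0246, 0.2032]
tcp_rot: [0.985, 0.173, 0.0, 0.0]
ft_force: [0.8, -1.4, 0.1]
finger_gap: 0.0941
```

```bash
python3 -c "
from h import *
print(delta(.514,.153,.12))"
```

```text
(array([10.35, -9.91,  8.33]), 'psi', np.float64(19.9), 't', 1.7, array([0.4504, 0.0246, 0.2032]), 'F', array([ 0.8, -1.4,  0.1]), 'gap', 0.0941)
```

>>> carry_out(
  deltas=[
    {"x": 5, "y": -5, "z": 3, "ax": 0, "ay": 0, "az": 0},
    {"x": 8, "y": -8, "z": 5, "ax": 0, "ay": 0, "az": 0},
    {"x": 9.6, "y": -9.1, "z": 7, "ax": 0, "ay": 0, "az": 0},
    {"x": 9.6, "y": -9.1, "z": 8.3, "ax": 0, "ay": 0, "az": 0},
    {"x": 9.6, "y": -9.1, "z": 8.3, "ax": 0, "ay": 0, "az": 0},
    {"x": 9.6, "y": -9.1, "z": 8.3, "ax": 0, "ay": 0, "az": 0},
  ],
)

```text
time: 2.3
ee_pos: [0.5091, 0.1399, 0.1207]
tcp_rot: [0.985, 0.173, 0.0, 0.0]
ft_force: [0.2, -0.1, 0.4]
finger_gap: 0.0939
```

```bash
python3 -c "
from h import *
print(delta(.514,.153,.057)); print(observe()['joint_vel'].round(3))
S=Cam('side');cv2.imwrite('pics/s1.png',cv2.convertScaleAbs(cv2.resize(S.im[60:230,190:390],None,fx=3,fy=3,interpolation=2),alpha=1.3)[:,:,::-1])"
```

```text
(array([ 0.9 , -1.06,  6.37]), 'psi', np.float64(19.9), 't', 2.3, array([0.5091, 0.1399, 0.1207]), 'F', array([ 0.2, -0.1,  0.4]), 'gap', 0.0939)
[-0.011 -0.026 -0.008 -0.     0.001  0.001]
```

View pics/s1.png

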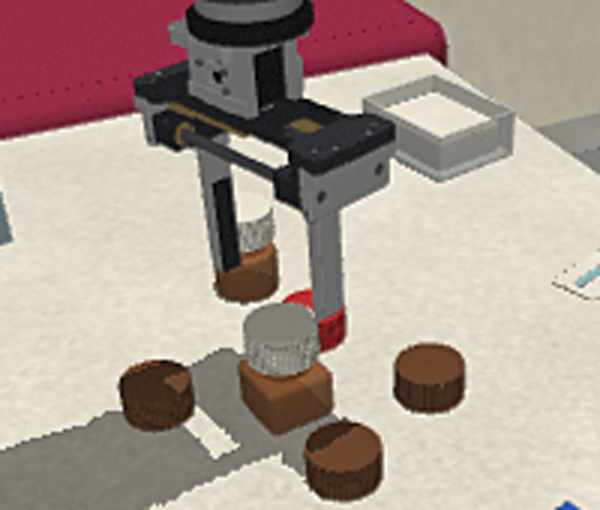

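>>> carry_out(
  deltas=[
    {"x": 0.9, "y": -1.05, "z": 0, "ax": 0, "ay": 0, "az": 0},
    {"x": 0.9, "y": -1.05, "z": 2, "ax": 0, "ay": 0, "az": 0},
    {"x": 0.9, "y": -1.05, "z": 4, "ax": 0, "ay": 0, "az": 0},
    {"x": 0.9, "y": -1.05, "z": 5.5, "ax": 0, "ay": 0, "az": 0},
    {"x": 0.9, "y": -1.05, "z": 6.2, "ax": 0, "ay": 0, "az": 0},
    {"x": 0.9, "y": -1.05, "z": 6.3, "ax": 0, "ay": 0, "az": 0},
    {"x": 0.9, "y": -1.05, "z": 6.3, "ax": 0, "ay": 0, "az": 0},
  ],
)

```text
time: 3.05
ee_pos: [0.5145, 0.1538, 0.0578]
tcp_rot: [0.985, 0.173, 0.001, -0.0]
ft_force: [0.4, -0.5, -0.1]
finger_gap: 0.0938
```

>>> carry_out(
  deltas=[
    {"x": 0, "y": 0, "z": 0, "ax": 0, "ay": 0, "az": 0},
    {"x": 0, "y": 0, "z": 0, "ax": 0, "ay": 0, "az": 0},
    {"x": 0, "y": 0, "z": 0, "ax": 0, "ay": 0, "az": 0},
    {"x": 0, "y": 0, "z": 0, "ax": 0, "ay": 0, "az": 0},
    {"x": 0, "y": 0, "z": 0, "ax": 0, "ay": 0, "az": 0},
    {"x": 0, "y": 0, "z": 0, "ax": 0, "ay": 0, "az": 0},
    {"x": 0, "y": 0, "z": 0, "ax": 0, "ay": 0, "az": 0},
    {"x": 0, "y": 0, "z": 0, "ax": 0, "ay": 0, "az": 0},
  ],
  fingers=4.5,
  grip_force=30,
)

```text
time: 3.85
ee_pos: [0.5141, 0.1536, 0.0571]
tcp_rot: [0.985, 0.173, 0.0, 0.0]
ft_force: [0.1, -1.3, 1.5]
finger_gap: 0.0544
```

```bash
python3 -c "
from h import *
print(delta(.514,.153,.057))"
```

```text
(array([-0.03,  0.05,  0.01]), 'psi', np.float64(19.9), 't', 3.85, array([0.5141, 0.1536, 0.0571]), 'F', array([ 0.1, -1.3,  1.5]), 'gap', 0.0544)
```

>>> carry_out(
  deltas=[
    {"x": 0, "y": 0, "z": -0.5, "ax": 0, "ay": 0, "az": 0},
    {"x": 0, "y": 0, "z": -1.5, "ax": 0, "ay": 0, "az": 0},
    {"x": 0, "y": 0, "z": -3, "ax": 0, "ay": 0, "az": 0},
    {"x": 0, "y": 0, "z": -4.5, "ax": 0, "ay": 0, "az": 0},
    {"x": 0, "y": 0, "z": -6, "ax": 0, "ay": 0, "az": 0},
    {"x": 0, "y": 0, "z": -6.8, "ax": 0, "ay": 0, "az": 0},
    {"x": 0, "y": 0, "z": -7, "ax": 0, "ay": 0, "az": 0},
    {"x": 0, "y": 0, "z": -7, "ax": 0, "ay": 0, "az": 0},
  ],
  grip_force=40,
)

```text
time: 4.65
ee_pos: [0.5139, 0.1536, 0.1269]
tcp_rot: [0.985, 0.173, -0.0, -0.0]
ft_force: [-0.4, 0.8, -2.2]
finger_gap: 0.054
```

>>> carry_out(
  deltas=[
    {"x": -0.6, "y": 1.2, "z": 0, "ax": 0, "ay": 0, "az": 0},
    {"x": -1.6, "y": 3.2, "z": 0, "ax": 0, "ay": 0, "az": -0.02},
    {"x": -3, "y": 6, "z": 0, "ax": 0, "ay": 0, "az": -0.04},
    {"x": -4.5, "y": 9, "z": 0, "ax": 0, "ay": 0, "az": -0.06},
    {"x": -6, "y": 12, "z": 0, "ax": 0, "ay": 0, "az": -0.08},
    {"x": -7.5, "y": 15, "z": 0, "ax": 0, "ay": 0, "az": -0.1},
    {"x": -9, "y": 18, "z": 0, "ax": 0, "ay": 0, "az": -0.12},
    {"x": -10.5, "y": 21, "z": 0, "ax": 0, "ay": 0, "az": -0.14},
    {"x": -11.8, "y": 23.6, "z": 0, "ax": 0, "ay": 0, "az": -0.14},
    {"x": -12.7, "y": 25.4, "z": 0, "ax": 0, "ay": 0, "az": -0.14},
    {"x": -13.2, "y": 26.4, "z": 0, "ax": 0, "ay": 0, "az": -0.14},
    {"x": -13.2, "y": 26.4, "z": 0, "ax": 0, "ay": 0, "az": -0.14},
  ],
)

```text
time: 5.85
ee_pos: [0.4793, -0.1407, 0.1266]
tcp_rot: [0.971, 0.241, -0.0, -0.0]
ft_force: [-0.2, -0.2, -2.7]
finger_gap: 0.054
```

>>> carry_out(
  deltas=[
    {"x": 0, "y": 0, "z": 0, "ax": 0, "ay": 0, "az": 0},
    {"x": 0, "y": 0, "z": 0, "ax": 0, "ay": 0, "az": 0},
  ],
)

```text
time: 6.05
ee_pos: [0.4799, -0.1387, 0.1269]
tcp_rot: [0.97, 0.242, -0.0, -0.0]
ft_force: [-0.2, -0.4, -3.2]
finger_gap: 0.0539
```

```bash
python3 -c "
from h import *
print(delta(.4799,-.1404,.1)); print(observe()['joint_vel'].round(3),observe()['joint_pos'].round(2))
S=Cam('side');print(S.proj([[.48,-.14,.07],[.48,-.14,.112]]))
T=Cam('top')
a=cv2.resize(S.im[150:360,220:440],None,fx=2.7,fy=2.7,interpolation=2)
b=cv2.resize(T.im[190:270,350:420],None,fx=2.7,fy=2.7,interpolation=2)
o=np.zeros((600,800,3),np.uint8);o[:a.shape[0],:a.shape[1]]=a;o[:b.shape[0],600:600+b.shape[1]]=b
cv2.imwrite('pics/s2.png',cv2.convertScaleAbs(o,alpha=1.4)[:,:,::-1])"
```

```text
(array([-0.08,  0.15,  2.69]), 'psi', np.float64(28.0), 't', 6.05, array([ 0.4799, -0.1387,  0.1269]), 'F', array([-0.2, -0.4, -3.2]), 'gap', 0.0539)
[ 0.004 -0.001 -0.003 -0.002  0.001 -0.002] [-0.35  0.28  1.76  0.    1.1   0.73]
[[330.55692343 267.47497488]
 [330.61729339 249.2729517 ]]
```

View pics/s2.png

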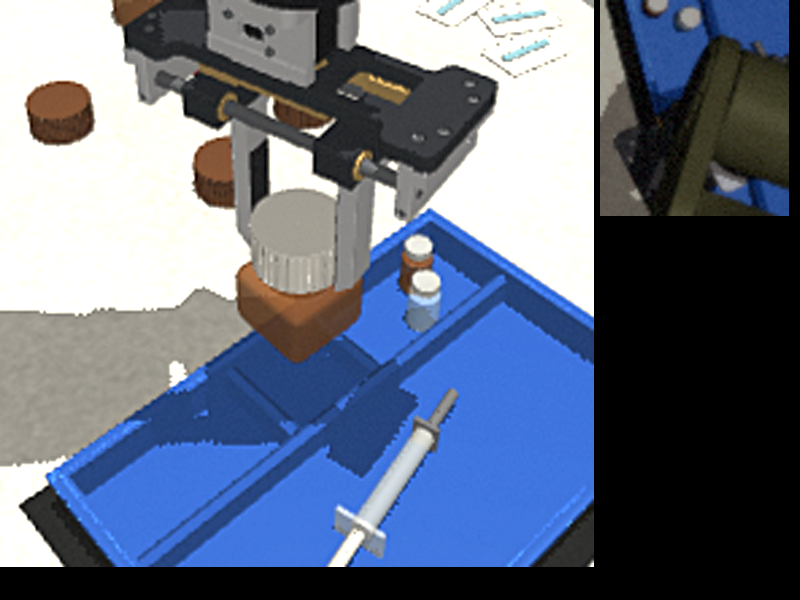

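```bash
cat > foot.py <<'E'
from h import *
S=Cam("side"); np.set_printoptions(precision=1,suppress=True)
st=observe(); tcp=st["ee_pos"]; z=tcp[2]-.057; L=tcp[:2]*1000
im=cv2.resize(S.im,None,fx=4,fy=4,interpolation=cv2.INTER_CUBIC); h=cv2.cvtColor(im,cv2.COLOR_RGB2HSV)
for th in (95,120):
    m=((h[...,1]>th)&(h[...,0]<25)).astype(np.uint8); c0=S.proj([*tcp[:2],z+.02])[0]
    mm=np.zeros_like(m); u,v=(c0*4).astype(int); mm[v-150:v+180,u-160:u+160]=1; m=cv2.morphologyEx(m*mm,cv2.MORPH_OPEN,np.ones((5,5)))
    k=big(m); q=(k+.5)/4-.5; p=S.ray(q,z)[:,:2]*1000-L
    for cen in(-75,-165):
        g=np.radians(cen); n=np.array([np.cos(g),np.sin(g)]); t=np.array([-n[1],n[0]])
        s=(abs(p@t)<16)&(p@n>18)&(p@n<36); P=p[s]; b=np.round(P@t); P=np.array([P[b==i][np.argmax(P[b==i]@n)] for i in np.unique(b)])
        vx,vy,x,y=cv2.fitLine(P.astype(np.float32),cv2.DIST_HUBER,0,.01,.01).ravel(); d=np.array([-vy,vx]); d*=np.sign(d@n)
        print(th,"normal",np.degrees(np.arctan2(d[1],d[0])).round(1),"dist",(d@[x,y]).round(1),len(P))
E
cat > tr.py <<'E'
from h import *
# side-view check of tray: outer rim line on +y side and +x end at z=.036, in tray frame (expect y~100, x~155)
S=Cam("side"); h=S.hsv(); m=(h[...,0]>100)&(h[...,0]<125)&(h[...,1]>150)
q=big(m); c=np.array([497.2,-204.1]); g=np.radians(15.22); M=np.array([[np.cos(g),np.sin(g)],[-np.sin(g),np.cos(g)]])
p=(S.ray(q,.037)[:,:2]*1000-c)@M.T
for nm,s in(("y+",(abs(p[:,0])<140)&(p[:,1]>85)&(p[:,1]<115)),("x+",(abs(p[:,1])<85)&(p[:,0]>140)&(p[:,0]<170))):
    P=p[s]; i=0 if nm=="y+" else 1
    print(nm,len(P),np.polyfit(P[:,i],P[:,1-i],1) if len(P)>5 else "", np.percentile(P[:,1-i],[10,50,90]) if len(P) else "")
E
python3 foot.py; python3 tr.py
```

```text
95 normal -74.2 dist 24.4 33
95 normal -164.0 dist 24.5 33
120 normal -73.9 dist 24.1 28
120 normal -164.7 dist 24.3 32
y+ 95 [-1.27684524e-02  9.65519944e+01] [93.39390467 97.84816465 98.58341831]
x+ 81 [-3.22183808e-03  1.55989385e+02] [155.24937809 156.00396817 156.73551502]
```

>>> carry_out(
  deltas=[
    {"x": -0.08, "y": 0.15, "z": 1, "ax": 0, "ay": 0, "az": 0.01},
    {"x": -0.08, "y": 0.15, "z": 2.2, "ax": 0, "ay": 0, "az": 0.01},
    {"x": -0.08, "y": 0.15, "z": 3.2, "ax": 0, "ay": 0, "az": 0.01},
    {"x": -0.08, "y": 0.15, "z": 3.6, "ax": 0, "ay": 0, "az": 0.01},
    {"x": -0.08, "y": 0.15, "z": 3.6, "ax": 0, "ay": 0, "az": 0.01},
    {"x": -0.08, "y": 0.15, "z": 3.6, "ax": 0, "ay": 0, "az": 0.01},
  ],
)

```text
time: 6.85
ee_pos: [0.48, -0.1413, 0.0911]
tcp_rot: [0.972, 0.237, 0.0, 0.0]
ft_force: [-0.3, 0.0, -2.5]
finger_gap: 0.0539
```

```bash
python3 foot.py; python3 -c "
from h import *
print(delta(.4799,-.1404,.063)); 
S=Cam('side')
a=cv2.resize(S.im[220:340,260:400],None,fx=5,fy=5,interpolation=2)
cv2.imwrite('pics/s3.png',cv2.convertScaleAbs(a,alpha=1.4)[:,:,::-1])"
```

```text
95 normal -75.9 dist 24.6 32
95 normal -165.3 dist 24.8 33
120 normal -75.8 dist 24.4 33
120 normal -165.0 dist 24.6 32
(array([ 0.03, -0.09,  2.83]), 'psi', np.float64(27.4), 't', 6.9, array([ 0.4801, -0.1413,  0.0913]), 'F', array([ 0.7, -0.4, -2.5]), 'gap', 0.0538)
```

View pics/s3.png

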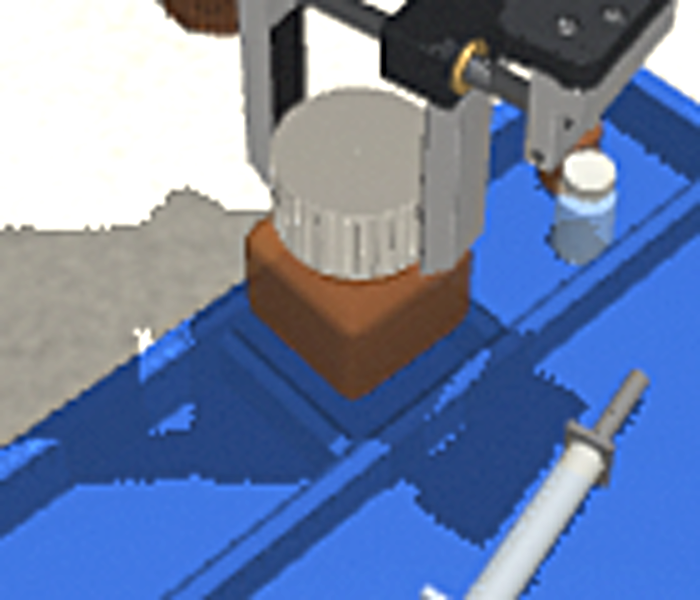

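```bash
python3 -c "
from h import *
S=Cam('side');g=np.radians(15.22);M=np.array([[np.cos(g),-np.sin(g)],[np.sin(g),np.cos(g)]])
c=np.array([.4799,-.1404]);t=observe()['ee_pos'][:2];print(t)
for a,b,z in((-30,-30,.03),(-34,-34,.03),(-38,-38,.03),(30,-30,.03),(-30,30,.03)):
  w=c+M@[a/1e3,b/1e3]; print(a,b,z,((S.proj([*w,z])[0]-[260,220])*5).round())
for a,b in((-28,-28),(28,-28),(-28,28)):
  w=t+M@[a/1e3,b/1e3]; print('jar',a,b,((S.proj([*w,.034])[0]-[260,220])*5).round())
w=t; print('lidtop',((S.proj([*w,.034+.081])[0]-[260,220])*5).round())
"
```

```text
[ 0.48008347 -0.14134511]
-30 -30 0.03 [348. 426.]
-34 -34 0.03 [347. 441.]
-38 -38 0.03 [346. 457.]
30 -30 0.03 [480. 323.]
-30 30 0.03 [226. 313.]
jar -28 -28 [350. 413.]
jar 28 -28 [474. 317.]
jar -28 28 [236. 307.]
lidtop [355. 142.]
```

>>> carry_out(
  deltas=[
    {"x": 0, "y": 0, "z": 0.4, "ax": 0, "ay": 0, "az": 0},
    {"x": 0, "y": 0, "z": 0.8, "ax": 0, "ay": 0, "az": 0},
    {"x": 0, "y": 0, "z": 1.0, "ax": 0, "ay": 0, "az": 0},
    {"x": 0, "y": 0, "z": 1.0, "ax": 0, "ay": 0, "az": 0},
  ],
)

```text
time: 7.4
ee_pos: [0.4797, -0.1413, 0.0806]
tcp_rot: [0.972, 0.237, -0.0, -0.0]
ft_force: [-0.2, -0.8, -3.9]
finger_gap: 0.0539
```

```bash
python3 -c "
from h import *
print(delta(.4799,-.1404,.063),observe()['ft_torque'])"
```

```text
(array([ 0.05, -0.07,  1.76]), 'psi', np.float64(27.4), 't', 7.4, array([ 0.4797, -0.1413,  0.0806]), 'F', array([-0.2, -0.8, -3.9]), 'gap', 0.0539) [-0.08657723 -0.0412998  -0.0003485 ]
```

>>> carry_out(
  deltas=[
    {"x": 0, "y": 0, "z": 0.4, "ax": 0, "ay": 0, "az": 0},
    {"x": 0, "y": 0, "z": 0.8, "ax": 0, "ay": 0, "az": 0},
    {"x": 0, "y": 0, "z": 1.2, "ax": 0, "ay": 0, "az": 0},
    {"x": 0, "y": 0, "z": 1.5, "ax": 0, "ay": 0, "az": 0},
    {"x": 0, "y": 0, "z": 1.6, "ax": 0, "ay": 0, "az": 0},
    {"x": 0, "y": 0, "z": 1.6, "ax": 0, "ay": 0, "az": 0},
  ],
)

```text
time: 8.0
ee_pos: [0.4798, -0.1412, 0.0648]
tcp_rot: [0.972, 0.237, -0.0, -0.0]
ft_force: [0.8, -0.6, -3.5]
finger_gap: 0.0538
```

```bash
python3 -c "
from h import *
print(delta(.4799,-.1404,.063),observe()['ft_torque'])"
```

```text
(array([ 0.05, -0.07,  0.18]), 'psi', np.float64(27.4), 't', 8.0, array([ 0.4798, -0.1412,  0.0648]), 'F', array([ 0.8, -0.6, -3.5]), 'gap', 0.0538) [-0.11522926 -0.05687476 -0.04173713]
```

>>> carry_out(
  deltas=[
    {"x": 0, "y": 0, "z": 0.08, "ax": 0, "ay": 0, "az": 0},
    {"x": 0, "y": 0, "z": 0.16, "ax": 0, "ay": 0, "az": 0},
    {"x": 0, "y": 0, "z": 0.2, "ax": 0, "ay": 0, "az": 0},
    {"x": 0, "y": 0, "z": 0.2, "ax": 0, "ay": 0, "az": 0},
  ],
)

```text
time: 8.4
ee_pos: [0.4799, -0.1413, 0.0631]
tcp_rot: [0.972, 0.237, 0.0, 0.0]
ft_force: [-0.9, -1.5, -2.2]
finger_gap: 0.0539
```

```bash
python3 -c "
from h import *
print(delta(.4799,-.1404,.063),observe()['ft_torque'])"
```

```text
(array([ 0.04, -0.09,  0.01]), 'psi', np.float64(27.4), 't', 8.4, array([ 0.4799, -0.1413,  0.0631]), 'F', array([-0.9, -1.5, -2.2]), 'gap', 0.0539) [-0.12163526  0.08851134  0.05321261]
```

>>> carry_out(
  deltas=[
    {"x": 0, "y": 0, "z": 0.05, "ax": 0, "ay": 0, "az": 0},
    {"x": 0, "y": 0, "z": 0.05, "ax": 0, "ay": 0, "az": 0},
    {"x": 0, "y": 0, "z": 0.05, "ax": 0, "ay": 0, "az": 0},
  ],
)

```text
time: 8.7
ee_pos: [0.48, -0.1414, 0.063]
tcp_rot: [0.972, 0.237, 0.0, 0.0]
ft_force: [-2.2, -0.3, 5.6]
finger_gap: 0.0535
```

>>> carry_out(
  deltas=[
    {"x": 0, "y": 0, "z": 0, "ax": 0, "ay": 0, "az": 0},
    {"x": 0, "y": 0, "z": 0, "ax": 0, "ay": 0, "az": 0},
    {"x": 0, "y": 0, "z": 0, "ax": 0, "ay": 0, "az": 0},
    {"x": 0, "y": 0, "z": 0, "ax": 0, "ay": 0, "az": 0},
  ],
  fingers=6.5,
)

```text
time: 9.1
ee_pos: [0.4799, -0.1412, 0.0624]
tcp_rot: [0.972, 0.237, -0.0, -0.0]
ft_force: [0.8, -0.1, 0.1]
finger_gap: 0.0652
```

```bash
python3 foot.py; python3 -c "
from h import *
print(delta(.4799,-.1404,.063),observe()['ft_torque'])
S=Cam('side')
a=cv2.resize(S.im[220:340,260:400],None,fx=5,fy=5,interpolation=2)
cv2.imwrite('pics/s4.png',cv2.convertScaleAbs(a,alpha=1.4)[:,:,::-1])"
```

```text
95 normal -74.6 dist 21.5 33
95 normal -164.3 dist 18.7 33
120 normal -74.6 dist 21.3 33
120 normal -163.9 dist 18.4 32
(array([ 0.04, -0.08, -0.06]), 'psi', np.float64(27.4), 't', 9.15, array([ 0.4799, -0.1413,  0.0624]), 'F', array([0.2, 0.3, 0.6]), 'gap', 0.0649) [ 0.06437911 -0.01163808  0.03783176]
```

View pics/s4.png

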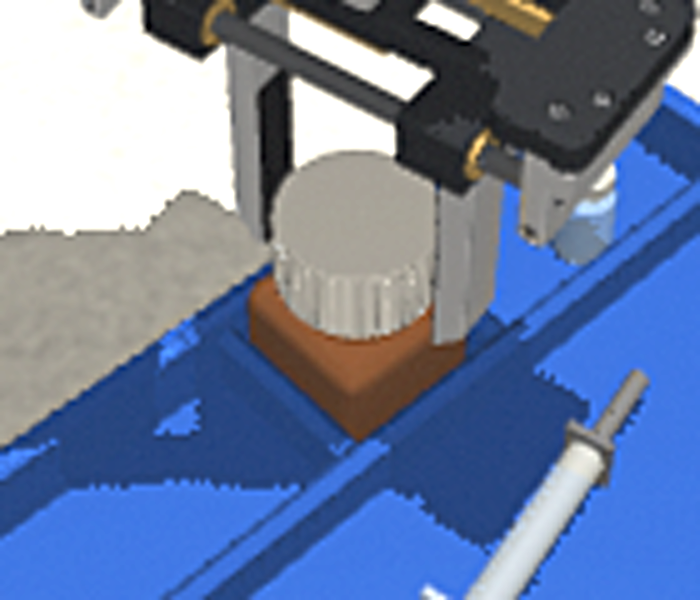

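>>> carry_out(
  deltas=[
    {"x": 0, "y": 0, "z": 0, "ax": 0, "ay": 0, "az": 0},
    {"x": 0, "y": 0, "z": 0, "ax": 0, "ay": 0, "az": 0},
    {"x": 0, "y": 0, "z": 0, "ax": 0, "ay": 0, "az": 0},
    {"x": 0, "y": 0, "z": 0, "ax": 0, "ay": 0, "az": 0},
    {"x": 0, "y": 0, "z": 0, "ax": 0, "ay": 0, "az": 0},
    {"x": 0, "y": 0, "z": 0, "ax": 0, "ay": 0, "az": 0},
  ],
  fingers=4.0,
  grip_force=60,
)

```text
time: 9.8
ee_pos: [0.4799, -0.1413, 0.0625]
tcp_rot: [0.972, 0.237, 0.0, 0.0]
ft_force: [-0.5, 0.5, 0.3]
finger_gap: 0.0529
```

>>> carry_out(
  deltas=[
    {"x": 0, "y": 0, "z": 0, "ax": 0, "ay": 0, "az": -0.04},
    {"x": 0, "y": 0, "z": 0, "ax": 0, "ay": 0, "az": -0.09},
    {"x": 0, "y": 0, "z": -0.01, "ax": 0, "ay": 0, "az": -0.14},
    {"x": 0, "y": 0, "z": -0.02, "ax": 0, "ay": 0, "az": -0.19},
    {"x": 0, "y": 0, "z": -0.03, "ax": 0, "ay": 0, "az": -0.24},
    {"x": 0, "y": 0, "z": -0.04, "ax": 0, "ay": 0, "az": -0.29},
    {"x": 0, "y": 0, "z": -0.05, "ax": 0, "ay": 0, "az": -0.34},
    {"x": 0, "y": 0, "z": -0.06, "ax": 0, "ay": 0, "az": -0.39},
    {"x": 0, "y": 0, "z": -0.07, "ax": 0, "ay": 0, "az": -0.44},
    {"x": 0, "y": 0, "z": -0.08, "ax": 0, "ay": 0, "az": -0.49},
  ],
)

```text
time: 10.8
ee_pos: [0.4797, -0.1412, 0.0631]
tcp_rot: [0.885, 0.466, -0.0, -0.0]
ft_force: [-0.2, 0.1, -1.4]
finger_gap: 0.0536
```

```bash
python3 -c "
from h import *
print(delta(.4799,-.1404,.063),observe()['ft_torque'])"
```

```text
(array([ 0.08, -0.03,  0.01]), 'psi', np.float64(55.6), 't', 10.8, array([ 0.4797, -0.1412,  0.0631]), 'F', array([-0.2,  0.1, -1.4]), 'gap', 0.0536) [-0.09187192 -0.01722072  0.01397372]
```

>>> carry_out(
  deltas=[
    {"x": 0, "y": 0, "z": -0.01, "ax": 0, "ay": 0, "az": -0.08},
    {"x": 0, "y": 0, "z": -0.03, "ax": 0, "ay": 0, "az": -0.16},
    {"x": 0, "y": 0, "z": -0.04, "ax": 0, "ay": 0, "az": -0.24},
    {"x": 0, "y": 0, "z": -0.06, "ax": 0, "ay": 0, "az": -0.32},
    {"x": 0, "y": 0, "z": -0.07, "ax": 0, "ay": 0, "az": -0.4},
    {"x": 0, "y": 0, "z": -0.09, "ax": 0, "ay": 0, "az": -0.48},
    {"x": 0, "y": 0, "z": -0.1, "ax": 0, "ay": 0, "az": -0.56},
    {"x": 0, "y": 0, "z": -0.11, "ax": 0, "ay": 0, "az": -0.64},
    {"x": 0, "y": 0, "z": -0.12, "ax": 0, "ay": 0, "az": -0.72},
    {"x": 0, "y": 0, "z": -0.12, "ax": 0, "ay": 0, "az": -0.8},
    {"x": 0, "y": 0, "z": -0.12, "ax": 0, "ay": 0, "az": -0.88},
    {"x": 0, "y": 0, "z": -0.12, "ax": 0, "ay": 0, "az": -0.96},
  ],
)

```text
time: 12.0
ee_pos: [0.4798, -0.1412, 0.0644]
tcp_rot: [0.569, 0.822, -0.0, -0.0]
ft_force: [0.2, -0.4, 0.4]
finger_gap: 0.0535
```

```bash
python3 -c "
from h import *
print(delta(.4799,-.1404,.063),observe()['ft_torque'])"
```

```text
(array([0.07, 0.04, 0.14]), 'psi', np.float64(110.6), 't', 12.0, array([ 0.4798, -0.1412,  0.0644]), 'F', array([ 0.2, -0.4,  0.4]), 'gap', 0.0535) [-0.03075583 -0.14003052 -0.08328609]
```

>>> carry_out(
  deltas=[
    {"x": 0, "y": 0, "z": -0.1, "ax": 0, "ay": 0, "az": 0},
    {"x": 0, "y": 0, "z": -0.2, "ax": 0, "ay": 0, "az": 0},
    {"x": 0, "y": 0, "z": -0.3, "ax": 0, "ay": 0, "az": 0},
    {"x": 0, "y": 0, "z": -0.3, "ax": 0, "ay": 0, "az": 0},
  ],
)

```text
time: 12.4
ee_pos: [0.48, -0.1413, 0.0677]
tcp_rot: [0.571, 0.821, 0.0, 0.0]
ft_force: [0.4, -0.7, 0.7]
finger_gap: 0.0535
```

```bash
for i in 1 2 3; do python3 -c "
from h import *
get_image('top'); print(delta(.4799,-.1404,.063),observe()['ft_torque'])"; done
```

```text
(array([0.08, 0.03, 0.46]), 'psi', np.float64(110.4), 't', 12.45, array([ 0.4799, -0.1413,  0.0676]), 'F', array([-0.9, -0.4, -0.6]), 'gap', 0.0532) [-0.09808504 -0.1171757  -0.0310731 ]
(array([0.08, 0.03, 0.45]), 'psi', np.float64(110.4), 't', 12.5, array([ 0.4799, -0.1413,  0.0675]), 'F', array([-0.2,  0.3, -1.1]), 'gap', 0.0537) [ 0.04047637 -0.0563138   0.00235703]
(array([0.08, 0.03, 0.45]), 'psi', np.float64(110.4), 't', 12.55, array([ 0.4799, -0.1412,  0.0675]), 'F', array([-0. , -0.2, -1.5]), 'gap', 0.0534) [-0.01005095 -0.04290598  0.03263698]
```

>>> carry_out(
  deltas=[
    {"x": 0, "y": 0, "z": -0.3, "ax": 0, "ay": 0, "az": 0},
    {"x": 0, "y": 0, "z": -0.7, "ax": 0, "ay": 0, "az": 0},
    {"x": 0, "y": 0, "z": -1.1, "ax": 0, "ay": 0, "az": 0},
    {"x": 0, "y": 0, "z": -1.5, "ax": 0, "ay": 0, "az": 0},
    {"x": 0, "y": 0, "z": -1.9, "ax": 0, "ay": 0, "az": 0},
    {"x": 0, "y": 0, "z": -2.3, "ax": 0, "ay": 0, "az": 0},
    {"x": 0, "y": 0, "z": -2.7, "ax": 0, "ay": 0, "az": 0},
    {"x": 0, "y": 0, "z": -2.9, "ax": 0, "ay": 0, "az": 0},
    {"x": 0, "y": 0, "z": -3, "ax": 0, "ay": 0, "az": 0},
    {"x": 0, "y": 0, "z": -3, "ax": 0, "ay": 0, "az": 0},
    {"x": 0, "y": 0, "z": -3, "ax": 0, "ay": 0, "az": 0},
    {"x": 0, "y": 0, "z": -3, "ax": 0, "ay": 0, "az": 0},
  ],
)

```text
time: 13.75
ee_pos: [0.4798, -0.1413, 0.0973]
tcp_rot: [0.57, 0.821, -0.0, -0.0]
ft_force: [-0.0, 0.8, -0.5]
finger_gap: 0.0536
```

```bash
python3 -c "
from h import *
S=Cam('side');print(delta(.4799,-.1404,.063),observe()['joint_vel'].round(3))
a=cv2.resize(S.im[200:340,260:400],None,fx=4,fy=4,interpolation=2)
cv2.imwrite('pics/s5.png',cv2.convertScaleAbs(a,alpha=1.4)[:,:,::-1])"
```

```text
(array([0.08, 0.04, 3.43]), 'psi', np.float64(110.5), 't', 13.8, array([ 0.4798, -0.1413,  0.0973]), 'F', array([ 0.2, -1.3, -0.4]), 'gap', 0.0532) [ 0.001 -0.001  0.     0.001 -0.001 -0.   ]
```

View pics/s5.png

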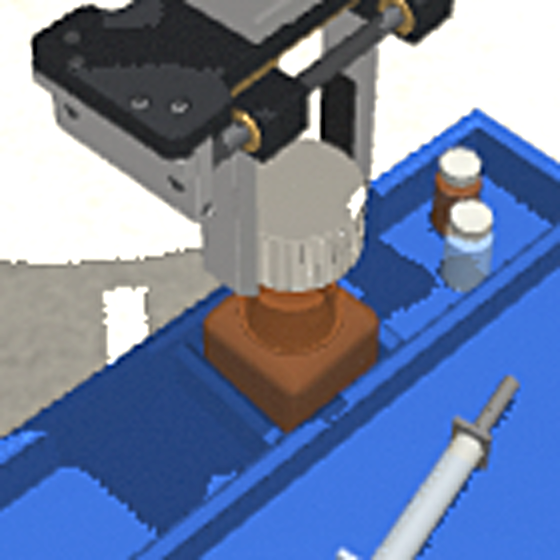

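```bash
python3 -c "
from station import job_done; print(job_done())"
```

```text
the job is handed in; nothing more can be done
None
```

The square jar stands down in its compartment with its lid unscrewed. The gripper holds the lid at 60 N, level and still, about 2 cm above the mouth. I handed the job in at 13.8 s of robot time; no verdict came back.

- **Placing:** I carried the jar by the shut lid and turned it about 8° to match the compartment. I lowered it until the floor pushed back with about 6 N, then released and gripped again.
- **Unscrewing:** I turned the lid 83° counter-clockwise while rising about 2 mm. On the first 3 mm of lift the vertical force was roughly the lid's own weight, noisy at +0.7 to −1.5 N, so the jar was not being lifted.
- **Final height:** the tool had risen 34.9 mm since the re-grip, which puts the lid's lower edge about 20 mm above the rim.
- **Last picture:** the jar's front foot corner is within half a pixel of where it was before unscrewing. The bare neck shows under the lid, and the vials and syringe look undisturbed. The last picture does not show the round jar, but the gripper passed well above it.
- **Disagreements:** the side camera put the jar 1–2 mm off from the top camera and the tool reading, which is within the calibration. The foot measurement taken with the jar seated is not valid, because the dividers hid its lower edge.

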